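Put the thread spool away in the push-latch box

TASK

Put the spool of waxed thread away in the plywood thread box: press the box's closed lid at the leather disc so that its push-push latch lets go and the lid springs open, stand the spool upright in the empty compartment, then swing the lid down and press it once more until the latch catches and it stays shut, flush with the box. Press with care, never more than 15 N (a kilo and a half) on the lid or its latch cracks, and leave the glue can, the shoe last and the hammer where they are.

Things in the scene. Friction and masses are not known exactly. Their poses are not given: they have to be found in the camera images.
- box: Fixed plywood box on the bench, outside 170 (x) x 260 (y) x 90 mm high, walls 9 mm, floor 8 mm. Origin: centre of its underside; z up, -x its front, +x its hinged back. A divider at y = +34 mm (6 mm thick, top at 64 mm) parts a narrow +y compartment with two tack tins from the empty one at -y. Its lid lies between the walls, flush with their tops.
- compartment (a point): Point on the floor of the empty compartment (8 mm above the bench), a good place for the spool: 22 mm to the front and 58 mm to the -y side of the box's middle. The compartment spans x -76 to 76, y -121 to 31 mm in the box's frame, less the latch at the front; the pressed lid leaves 70 mm height above the bench.
- lid (a joint): Lid angle (rad): 0 latched, flush; negative when pressed in; 1.35 fully open, leaning a little to the front. Plywood panel 238 mm wide, 7 mm thick, reaching 149 mm forward from the hinge line, top face 4 mm above that line; no handle. Unlatched, a hinge spring opens it in about 1.5 s; push its outer (top) face to close it, 1 to 5 N near the front edge.
- latch (a point): Top of the grey latch housing, middle of the front wall inside (housing and two posts: x -76 to -39, y -26 to 26 mm, up to 77 mm). Push-push: press the lid in past the click and let go, and a shut lid opens; an open lid pushed down past the click and let go stays shut at 0. Each such press changes it again; a press short of the click changes nothing.
- press_disc (a point): Top centre of the leather disc (30 mm across, 2 mm thick) on the lid over the latch, 132 mm from the hinge line; 92 mm high when shut. The click is 4 to 11 mm below flush here, hidden and different each time; the stroke takes 2 to 5 N. About 1 mm past it hard rubber buffers stop it (over 10 N per mm): a rise to 7 to 9 N means it is passed; over 15 N breaks it.
- lid_hinge (a point): Middle of the hinge line: 76 mm behind the box's origin (+x), 86 mm above the bench. Axes as the box's; the lid turns about y.
- spool: Loose spool of waxed thread, an upright plain cylinder 40 mm across and 58 mm high, about 90 g, standing on the bench to one side of the box. Origin: centre of its underside, z up.
- spool_mid (a point): Centre of the spool, 29 mm above its underside.
- glue: Loose glue can, 72 mm across and 85 mm high, standing on the bench on the side of the box where the spool is not. Origin: centre of its underside. To be left alone.
- shoe_last: Loose wooden shoe last, 200 mm long (along its x), 64 mm wide and 100 mm high, beyond the box at the left. Origin: centre of its sole. To be left alone.
- hammer: Loose hammer, 260 mm long (along its x), lying beyond the box at the right. To be left alone.
Mind the look-alikes: they are no part of the job. There is more than one size of the spool; the one meant has the size given above.

How it is judged:
By the outcome, as a careful person would: the job done as asked, in the order asked, and still so for the second after the job is handed in, with the robot touching nothing.
It also fails if it takes over 69 s, if anything falls off the work surface, if the arm or the gripper's body presses on something with over 40 N, if the wrist force passes 120 N, or if a joint passes its speed limit or range.

ROBOT

A 6-joint arm with a two-finger parallel gripper is mounted at the origin on the work surface. World frame = base frame: x ahead of the robot, y to its left, z up, the work surface at z = 0. Lengths are in m, angles in rad, forces in N, time in s.
With the tool pointing down it reaches from about 0.375 to 0.9 m from the base axis. Payload 3.1 kg.
Tool frame: the origin (TCP) lies at the very end of the fingers, on their centre line; the grasp point (between the pads) lies 19 mm behind it; z points along the fingers, y is the line along which they close (so a half turn about z gives the same grasp; the last joint's range is limited). The gripper opens to 87 mm and grips with 3 to 60 N. Pads are 19 mm wide; open, the fingers measure 117 mm over their backs; the gripper's body (75 mm by 190 mm) begins 51 mm behind the grasp point.
Start: joints at [-1.415, 0.527, 1.433, -0, 1.181, -0.178], TCP at [0.205, -0.59, 0.223] pointing down, gripper open.
Joint ranges: [-3.08, 3.08], [-0.75, 2.2], [0.22, 2.44], [-1.43, 4.57], [0, 2.65], [-2.85, 2.85]. Speed limits (rad/s): [2.79, 2.79, 3.14, 3.14, 3.14, 3.14].

INTERFACE

Orientations are given as a unit quaternion [x, y, z, w].
In Python, from rig import status, viewer, robot gives the robot as it stands.
- The arm moves only by the tool arm_command, never from a script. Its arguments are lists of equal length, an entry for each row: "delta_rot": the turn, a rotation vector about the tool's x, y, z in degrees, a list of three; "delta_pos": the shift along the tool's x, y, z in m, a list of three; "gripper": the closure, from -1 (fully open) to 1 (shut). In form: {"delta_rot": [[rx, ry, rz], ...], "delta_pos": [[dx, dy, dz], ...], "gripper": [gripper, ...]}. A call has 1 to 12 rows; each row is the pose to reach, as a shift and turn from the pose commanded when the call began, along the tool's axes at that moment; what a row does not reach only later rows make up. A row lasts 1/12 s, in which the tool goes at most 41.7 mm and 7.16 degrees, less where a joint would pass 70% of its speed; a pose out of reach is approached as far as the arm can. A call with a gripper value outside its range is refused whole. The fingers move at their own pace and stop on an object; "grip_force" is the grip in N (left out, the last holds). Time passes only in rows, so rows that repeat a pose let the fingers close. It gives the time, the measured TCP pose, the force, the opening and the grip force at its end, in the units of the state.
- status.get_obs(): the state, without advancing time (a new reading comes with each control period).
- viewer.camera(name): name is "side" or "top" or "wrist"; returns a dict with "pixels" (420x560x3 uint8, blue, green, red), "fx", "fy", "cx", "cy" (pixels), "pose" (4x4, takes a point from camera to world coordinates); the wrist camera has in their place "mount" (4x4, takes a point from camera to tool coordinates, whose origin is the TCP and whose axes are the flange's). Camera axes: x right, y down, z forward; pixel columns grow to the right and rows downward; lengths in m; the calibration is good to about 2 mm. The wrist camera is an equidistant fisheye: a pixel r from the principal point sees the ray r / f radians off the axis. A picture is of the moment at which its call begins: read the wrist's pose just before it. There is no depth.
- robot.hand_in(): hands the job in; it is judged then, once.
The state is a dict: "time": time; "q": joint angles; "joint_velocities": joint speeds; "joint_torque": joint torques, N m; "position": TCP position; "tool_rot": TCP orientation; "ft_force": force on the tool from outside, world axes, zero at the start; "moment": the same for the moment, N m; "grip_width": finger opening in m; "grip_force": force on a finger pad.
Only numpy, scipy, OpenCV 4.12 (cv2) and the standard library are available. Lean on these libraries where they do the work, as an engineer would, in place of code of your own. Each camera call takes 0.05 s, during which the arm holds its last target. There are 200 camera calls.

## Working session

There is one attempt and no reset: what is moved stays moved. The work goes in short steps, Python scripts to look and compute and a tool call to move; the robot and the scene stay as the last step left them, time stands still between calls to the robot, and variables do not carry over. Pictures are saved under pics/ and viewed, at most 10 in all, crops included, and the job is handed in when it is done.

Besides the shell and the picture viewer there is one more tool, called as a command line: name --argument value ..., lists and objects as JSON in quotes. arm_command: Moves the arm, as the interface text tells. Its arguments: {"type":"object","properties":{"delta_rot":{"type":"array","items":{"type":"array","items":{"type":"number"}}},"delta_pos":{"type":"array","items":{"type":"array","items":{"type":"number"}}},"gripper":{"type":"array","items":{"type":"number"}},"grip_force":{"type":"number"}},"required":["delta_rot","delta_pos","gripper"]}

```bash
mkdir -p pics
cat > h.py <<'E'
import numpy as np, cv2
from rig import status, viewer, robot
from scipy.spatial.transform import Rotation as R
def ray(c,u,v):
    d=np.array([(u-c['cx'])/c['fx'],(v-c['cy'])/c['fy'],1.])
    T=np.array(c['pose']);return T[:3,3],T[:3,:3]@d
def onz(c,u,v,z):
    o,d=ray(c,u,v);return o+d*(z-o[2])/d[2]
def proj(c,p):
    T=np.linalg.inv(np.array(c['pose']));q=T[:3,:3]@np.array(p)+T[:3,3]
    return c['fx']*q[0]/q[2]+c['cx'],c['fy']*q[1]/q[2]+c['cy']
E
python3 - <<'E'
from h import *
for n in ('top','side'):
    c=viewer.camera(n);cv2.imwrite(f'pics/{n}0.png',c['pixels']);np.save(f'{n}.npy',c,allow_pickle=True)
    print(n,c['fx'],c['cx'],c['cy'],np.round(c['pose'],3).tolist())
print(status.get_obs())
E
```

```text
top 491.5626274509567 274.2079975861885 211.5191449802663 [[-0.019, -0.998, 0.056, 0.454], [-1.0, 0.02, 0.01, -0.019], [-0.011, -0.056, -0.998, 1.175], [0.0, 0.0, 0.0, 1.0]]
side 481.73415248037605 276.4674929802205 206.4950592047491 [[0.998, -0.044, 0.048, 0.487], [-0.065, -0.694, 0.717, -0.741], [0.002, -0.719, -0.695, 0.817], [0.0, 0.0, 0.0, 1.0]]
{'time': 0.1, 'q': array([-1.41449452e+00,  5.28384588e-01,  1.43372899e+00,  1.14399281e-05,
        1.18138989e+00, -1.78491766e-01]), 'joint_velocities': array([ 0.00117771, -0.00133316, -0.00149874,  0.00041029,  0.00072401,
       -0.00066225]), 'joint_torque': array([-3.07801056e-04, -4.40985596e+01, -1.77150321e+01,  6.36008685e-02,
        5.34029771e-02, -4.54989049e-05]), 'position': array([ 0.20529478, -0.58965249,  0.22167685]), 'tool_rot': array([ 9.86021757e-01,  1.66613871e-01,  1.58893260e-05, -9.55288687e-04]), 'ft_force': array([0.27507919, 0.85738819, 0.3075112 ]), 'moment': array([ 0.06356447, -0.01051272, -0.04570169]), 'grip_force': 0.0, 'grip_width': 0.08723772643608688}
```

View pics/top0.png

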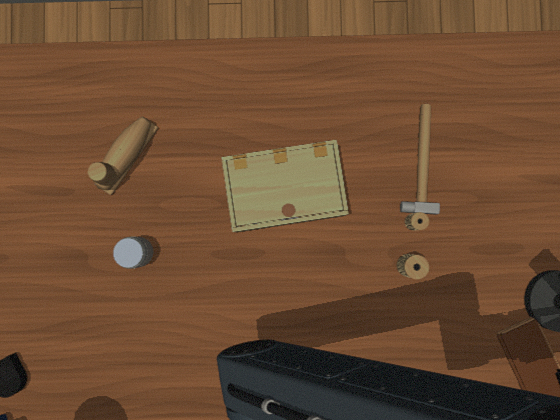

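View pics/side0.png

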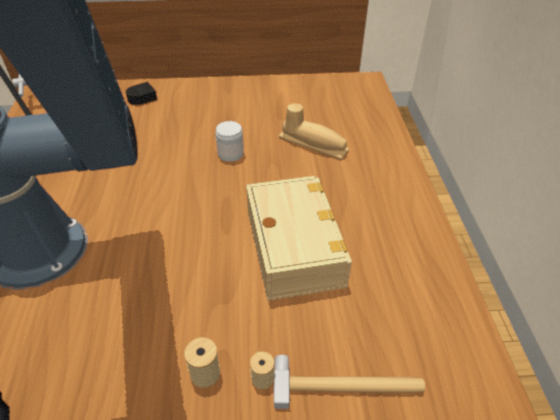

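The top view shows the box with corners at about (222,157), (336,141), (348,214) and (234,231), and the disc at (288,210). The spools are at (416,266), larger, and (419,221), smaller, next to the hammer. The glue can is at (130,252). Next I'll measure these.

Run:
```python
from h import *
t=np.load('top.npy',allow_pickle=True).item();s=np.load('side.npy',allow_pickle=True).item()
P=[onz(t,u,v,.09) for u,v in ((222,157),(336,141),(348,214),(234,231))]
print(np.round(P,3)); print([np.linalg.norm(P[i]-P[(i+1)%4]).round(3) for i in range(4)])
print('centre',np.mean(P,0).round(4))
a=P[1]-P[0];b=P[2]-P[3];d=a+b;print('yaw from y-edges',np.degrees(np.arctan2(d[0],-d[1])))
hsv=cv2.cvtColor(t['pixels'],cv2.COLOR_BGR2HSV);
m=cv2.inRange(t['pixels'][195:225,270:305],(0,0,0),(110,130,170)); 
M=cv2.moments(m,True);u,v=M['m10']/M['m00']+270,M['m01']/M['m00']+195
print('disc px',u,v,M['m00'],'top',onz(t,u,v,.092))
# side disc
m=cv2.inRange(s['pixels'][212:232,258:280],(0,0,0),(90,120,170));M=cv2.moments(m,True);u,v=M['m10']/M['m00']+258,M['m01']/M['m00']+212
print('disc side',u,v,M['m00'],onz(s,u,v,.092))
I=np.hstack([cv2.resize(t['pixels'][195:290,385:450],None,fx=5,fy=5,interpolation=cv2.INTER_CUBIC),cv2.resize(s['pixels'][325:420,170:290],None,fx=3.9,fy=5,interpolation=cv2.INTER_CUBIC)])
cv2.imwrite('pics/sp.png',I);print(I.shape)
```

```text
[[ 0.64   0.106  0.09 ]
 [ 0.67  -0.148  0.09 ]
 [ 0.507 -0.17   0.09 ]
 [ 0.474  0.082  0.09 ]]
[np.float64(0.256), np.float64(0.165), np.float64(0.254), np.float64(0.167)]
centre [ 0.5729 -0.0327  0.09  ]
yaw from y-edges 7.113315837023289
disc px 289.5448275862069 214.3896551724138 290.0 top [ 0.50869888 -0.04146408  0.092     ]
disc side 268.825 222.475 80.0 [ 0.5177644  -0.03987181  0.092     ]
(475, 793, 3)
```

View pics/sp.png

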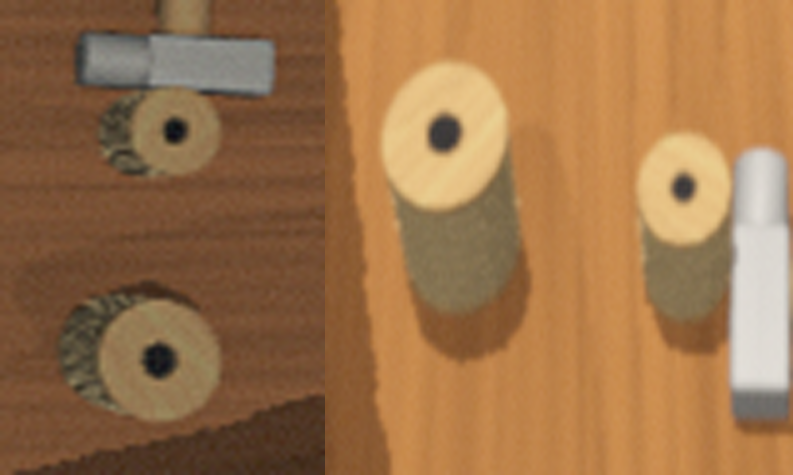

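The smaller spool measures about 40 mm across in the top view (88/5 px) and the larger about 55 mm, so the one beside the hammer head is the target. The side-view disc agrees with the box pose.

Run:
```python
from h import *
t=np.load('top.npy',allow_pickle=True).item();s=np.load('side.npy',allow_pickle=True).item()
print('spool top/side',onz(t,420,221.2,.058),onz(s,261.8,362.4,.058))
print('big',onz(t,416.6,267,.075),onz(s,200.5,351.5,.075))
# triangulate both
for a,b in (((420,221.2),(261.8,362.4)),((416.6,267),(200.5,351.5))):
    o1,d1=ray(t,*a);o2,d2=ray(s,*b);k=np.linalg.lstsq(np.c_[d1,-d2],o2-o1,rcond=None)[0]
    print('tri',(o1+d1*k[0]+o2+d2*k[1])/2,np.linalg.norm(o1+d1*k[0]-o2-d2*k[1]))
print('hammer head edge',onz(t,420,214,.025),onz(t,401,207,.025),onz(t,440,207,.025))
# box top by mask
hsv=cv2.cvtColor(s['pixels'],cv2.COLOR_BGR2HSV)
for uv in ((247,184),(319,178),(346,260),(265,275)): print('side corner',onz(s,*uv,.09).round(3))
```

```text
spool top/side [ 0.48916944 -0.33735604  0.058     ] [ 0.48959065 -0.33624582  0.058     ]
big [ 0.38710118 -0.32135741  0.075     ] [ 0.38702342 -0.31884029  0.075     ]
tri [ 0.48935685 -0.33696833  0.05933702] 0.00045800933998101784
tri [ 0.38735272 -0.32053201  0.07797192] 0.00013949855842268434
hammer head edge [ 0.50700721 -0.34737044  0.025     ] [ 0.52425254 -0.30368555  0.025     ] [ 0.52245983 -0.39451154  0.025     ]
side corner [0.475 0.087 0.09 ]
side corner [0.641 0.098 0.09 ]
side corner [ 0.662 -0.149  0.09 ]
side corner [ 0.503 -0.176  0.09 ]
```

arm_command --delta_rot '[[0,0,6],[0,0,11.7],[0,0,11.7],[0,0,11.7],[0,0,11.7],[0,0,11.7],[0,0,11.7],[0,0,11.7],[0,0,11.7],[0,0,11.7],[0,0,11.7],[0,0,11.7]]' --delta_pos '[[0.03,-0.02,0],[0.06,-0.04,0],[0.09,-0.07,0],[0.12,-0.1,0],[0.15,-0.14,0],[0.18,-0.17,0],[0.21,-0.2,0],[0.24,-0.23,0],[0.27,-0.26,0],[0.3,-0.29,0],[0.33,-0.32,0],[0.35,-0.35,0]]' --gripper '[1,1,1,1,1,1,1,1,1,1,1,1]'

```text
time: 1.1
position: [0.4196, -0.1513, 0.2226]
tool_rot: [0.998, 0.065, 0.001, 0.0]
ft_force: [1.2, 0.6, 0.8]
grip_width: 0.0147
grip_force: 0.0
```

arm_command --delta_rot '[[0,0,0],[0,0,0],[0,0,0],[0,0,0],[0,0,0],[0,0,0],[0,0,0],[0,0,0],[0,0,0],[0,0,0]]' --delta_pos '[[0.025,-0.02,0.02],[0.05,-0.04,0.04],[0.08,-0.065,0.06],[0.11,-0.091,0.08],[0.11,-0.091,0.1],[0.11,-0.091,0.112],[0.11,-0.091,0.12],[0.11,-0.091,0.122],[0.11,-0.091,0.122],[0.11,-0.091,0.122]]' --gripper '[1,1,1,1,1,1,1,1,1,1]'

```text
time: 1.93
position: [0.5158, -0.0488, 0.1011]
tool_rot: [0.998, 0.065, 0.0, 0.0]
ft_force: [0.5, -1.1, -0.5]
grip_width: 0.0002
grip_force: 0.0
```

Run:
```python
from h import *
o=status.get_obs();print(o['position'],o['ft_force'],o['grip_width'])
a=viewer.camera('side')['pixels'][150:310,210:370];b=viewer.camera('wrist')['pixels']
cv2.imwrite('pics/p1.png',np.hstack([cv2.resize(a,(420,420)),cv2.resize(b,(380,420))[:, :]]))
```

```text
[ 0.51580389 -0.04884528  0.10111252] [ 0.54590803 -1.08451154 -0.51738873] 0.0001801351930696855
```

View pics/p1.png

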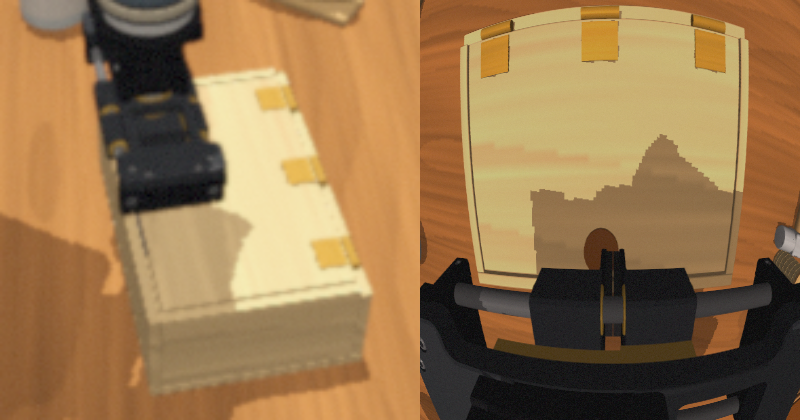

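Left half: the gripper is at the front of the lid. Right half (wrist): the disc at (601,247) lies about 8 mm to +y of the fingers at (613,290), which matches the measured TCP offset. I'll correct that and touch down.

arm_command --delta_rot '[[0,0,0],[0,0,0],[0,0,0],[0,0,0],[0,0,0],[0,0,0],[0,0,0],[0,0,0]]' --delta_pos '[[0.0025,-0.008,0],[0.0025,-0.008,0.003],[0.0025,-0.008,0.006],[0.0025,-0.008,0.009],[0.0025,-0.008,0.011],[0.0025,-0.008,0.012],[0.0025,-0.008,0.012],[0.0025,-0.008,0.012]]' --gripper '[1,1,1,1,1,1,1,1]'

```text
time: 2.7
position: [0.517, -0.0399, 0.0885]
tool_rot: [0.998, 0.065, -0.0, -0.0]
ft_force: [-0.4, 1.7, 2.2]
grip_width: 0.0006
grip_force: 1.2
```

arm_command --delta_rot '[[0,0,0],[0,0,0],[0,0,0],[0,0,0]]' --delta_pos '[[0,0,0.0003],[0,0,0.0006],[0,0,0.001],[0,0,0.001]]' --gripper '[1,1,1,1]'

```text
time: 3.03
position: [0.517, -0.0399, 0.0875]
tool_rot: [0.998, 0.065, 0.0, -0.0]
ft_force: [0.1, 1.8, 2.3]
grip_width: 0.0006
grip_force: 1.2
```

arm_command --delta_rot '[[0,0,0],[0,0,0],[0,0,0],[0,0,0]]' --delta_pos '[[0,0,0.0002],[0,0,0.0004],[0,0,0.0006],[0,0,0.0006]]' --gripper '[1,1,1,1]'

```text
time: 3.37
position: [0.517, -0.0399, 0.0869]
tool_rot: [0.998, 0.065, -0.0, -0.0]
ft_force: [0.7, 2.0, 1.4]
grip_width: 0.0004
grip_force: 1.2
```

arm_command --delta_rot '[[0,0,0],[0,0,0],[0,0,0],[0,0,0]]' --delta_pos '[[0,0,0.0002],[0,0,0.0004],[0,0,0.0006],[0,0,0.0006]]' --gripper '[1,1,1,1]'

```text
time: 3.7
position: [0.517, -0.04, 0.0863]
tool_rot: [0.998, 0.065, -0.0, -0.0]
ft_force: [0.3, 2.2, 1.7]
grip_width: 0.0005
grip_force: 1.2
```

arm_command --delta_rot '[[0,0,0],[0,0,0],[0,0,0],[0,0,0]]' --delta_pos '[[0,0,0.0002],[0,0,0.0004],[0,0,0.0006],[0,0,0.0006]]' --gripper '[1,1,1,1]'

```text
time: 4.03
position: [0.517, -0.04, 0.0857]
tool_rot: [0.998, 0.065, 0.0, 0.0]
ft_force: [-0.2, 2.7, 3.1]
grip_width: 0.0006
grip_force: 1.3
```

arm_command --delta_rot '[[0,0,0],[0,0,0],[0,0,0],[0,0,0]]' --delta_pos '[[0,0,0.0002],[0,0,0.0004],[0,0,0.0006],[0,0,0.0006]]' --gripper '[1,1,1,1]'

```text
time: 4.37
position: [0.517, -0.04, 0.0851]
tool_rot: [0.998, 0.065, 0.0, -0.0]
ft_force: [-0.3, 2.3, 2.9]
grip_width: 0.0004
grip_force: 1.2
```

arm_command --delta_rot '[[0,0,0],[0,0,0],[0,0,0],[0,0,0]]' --delta_pos '[[0,0,0.0002],[0,0,0.0004],[0,0,0.0006],[0,0,0.0006]]' --gripper '[1,1,1,1]'

```text
time: 4.7
position: [0.517, -0.04, 0.0845]
tool_rot: [0.998, 0.065, 0.0, 0.0]
ft_force: [-0.3, 2.0, 2.6]
grip_width: 0.0003
grip_force: 1.1
```

arm_command --delta_rot '[[0,0,0],[0,0,0],[0,0,0],[0,0,0]]' --delta_pos '[[0,0,0.0002],[0,0,0.0004],[0,0,0.0006],[0,0,0.0006]]' --gripper '[1,1,1,1]'

```text
time: 5.03
position: [0.517, -0.04, 0.0839]
tool_rot: [0.998, 0.065, 0.0, 0.0]
ft_force: [-0.0, 0.9, 2.9]
grip_width: 0.0001
grip_force: 1.3
```

arm_command --delta_rot '[[0,0,0],[0,0,0],[0,0,0],[0,0,0]]' --delta_pos '[[0,0,0.0002],[0,0,0.0004],[0,0,0.0006],[0,0,0.0006]]' --gripper '[1,1,1,1]'

```text
time: 5.37
position: [0.517, -0.04, 0.0833]
tool_rot: [0.998, 0.065, 0.0, 0.0]
ft_force: [0.0, 3.3, 2.1]
grip_width: 0.0003
grip_force: 1.3
```

arm_command --delta_rot '[[0,0,0],[0,0,0],[0,0,0],[0,0,0]]' --delta_pos '[[0,0,0.0002],[0,0,0.0004],[0,0,0.0006],[0,0,0.0006]]' --gripper '[1,1,1,1]'

```text
time: 5.7
position: [0.517, -0.04, 0.0827]
tool_rot: [0.998, 0.065, 0.0, 0.0]
ft_force: [0.8, 1.3, 1.9]
grip_width: 0.0006
grip_force: 1.3
```

arm_command --delta_rot '[[0,0,0],[0,0,0],[0,0,0],[0,0,0]]' --delta_pos '[[0,0,0.0002],[0,0,0.0004],[0,0,0.0006],[0,0,0.0006]]' --gripper '[1,1,1,1]'

```text
time: 6.03
position: [0.5171, -0.04, 0.0823]
tool_rot: [0.998, 0.065, 0.0, 0.0]
ft_force: [0.2, 2.0, 5.1]
grip_width: 0.0005
grip_force: 2.1
```

arm_command --delta_rot '[[0,0,0],[0,0,0],[0,0,0]]' --delta_pos '[[0,0,0.0002],[0,0,0.0003],[0,0,0.0003]]' --gripper '[1,1,1]'

```text
time: 6.28
position: [0.5171, -0.04, 0.0821]
tool_rot: [0.998, 0.065, 0.0, 0.0]
ft_force: [-0.9, 2.0, 5.6]
grip_width: 0.0003
grip_force: 2.8
```

arm_command --delta_rot '[[0,0,0],[0,0,0],[0,0,0]]' --delta_pos '[[0,0,0.0002],[0,0,0.0003],[0,0,0.0003]]' --gripper '[1,1,1]'

```text
time: 6.53
position: [0.5171, -0.04, 0.082]
tool_rot: [0.998, 0.065, 0.0, 0.0]
ft_force: [-1.8, 2.2, 6.0]
grip_width: 0.0003
grip_force: 3.4
```

arm_command --delta_rot '[[0,0,0],[0,0,0],[0,0,0],[0,0,0],[0,0,0],[0,0,0],[0,0,0],[0,0,0],[0,0,0],[0,0,0],[0,0,0],[0,0,0]]' --delta_pos '[[0,0,0.0002],[0,0,0.0003],[0,0,0.0003],[-0.01,0,-0.02],[-0.03,0,-0.045],[-0.06,0,-0.06],[-0.08,0.02,-0.07],[-0.08,0.06,-0.07],[-0.08,0.1,-0.07],[-0.08,0.14,-0.07],[-0.08,0.18,-0.07],[-0.07,0.22,-0.06]]' --gripper '[1,1,1,1,1,1,1,1,0,-0.8,-0.8,-0.8]'

```text
time: 7.53
position: [0.4749, -0.2692, 0.1425]
tool_rot: [0.998, 0.065, -0.0, 0.001]
ft_force: [0.3, -0.4, 0.6]
grip_width: 0.0196
grip_force: 0.0
```

Run:
```python
from h import *
o=status.get_obs();print(o['position'],o['ft_force'],o['grip_width'])
a=viewer.camera('side')['pixels'];cv2.imwrite('pics/p2.png',a)
```

```text
[ 0.47487364 -0.26919897  0.14251482] [ 0.29943861 -0.37359033  0.62173344] 0.019564635628171838
```

View pics/p2.png

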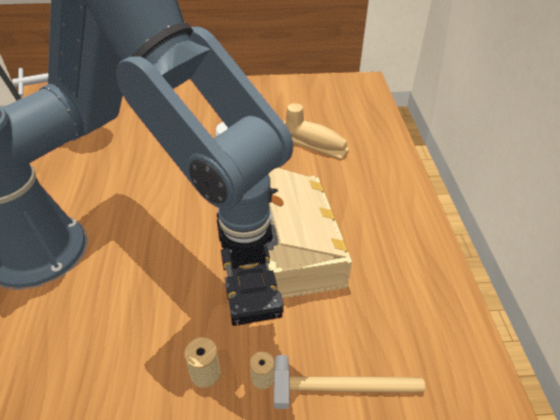

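The side view shows the lid springing open, with the disc at (277,200) and the gripper clear at (250,290). Next I go over the spool, turning so the fingers run parallel to the hammer head.

arm_command --delta_rot '[[0,0,4],[0,0,7.5],[0,0,7.5],[0,0,7.5],[0,0,7.5],[0,0,7.5]]' --delta_pos '[[0.003,0.035,0],[0.004,0.068,0],[0.004,0.068,0],[0.004,0.068,0],[0.004,0.068,0],[0.004,0.068,0]]' --gripper '[-0.5,-0.5,-0.5,-0.5,-0.5,-0.5]'

```text
time: 8.08
position: [0.4879, -0.3317, 0.1411]
tool_rot: [1.0, 0.0, -0.001, -0.001]
ft_force: [-0.1, 0.1, -0.4]
grip_width: 0.0616
grip_force: 0.0
```

Run:
```python
from h import *
o=status.get_obs();print(o['position'],o['tool_rot'],o['grip_width'])
c=viewer.camera('wrist');a=c['pixels'];cv2.imwrite('pics/p3.png',a)
print(c['fx'],c['cx'],c['cy'],np.round(c['mount'],4).tolist())
```

```text
[ 0.48787237 -0.33169655  0.14111753] [ 9.99998925e-01  3.99212537e-04 -1.01452217e-03 -9.80595105e-04] 0.0616368202502851
325.19226210127806 283.91661735187 211.70506438838507 [[0.0003, -0.9532, -0.3024, 0.0826], [1.0, -0.0, 0.001, 0.0001], [-0.001, -0.3024, 0.9532, -0.1605], [0.0, 0.0, 0.0, 1.0]]
```

View pics/p3.png

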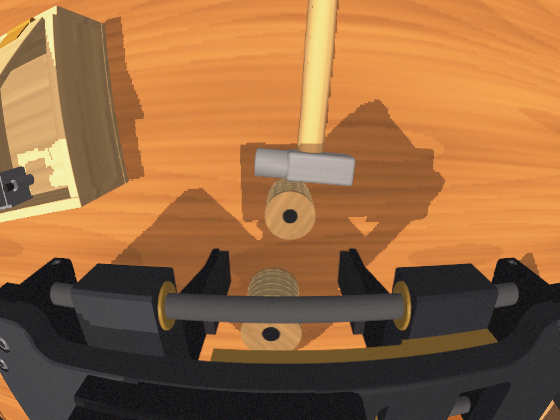

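The wrist view shows the spool top at (290,216), just in front of the hammer head at (305,167). The big spool is at (271,335), behind the rod, and the box interior is at the left.

```bash
cat >> h.py <<'E'
def wray(c,o,u,v):
    d=np.array([u-c['cx'],v-c['cy']]);r=np.hypot(*d);th=r/c['fx']
    k=np.r_[np.sin(th)*d/max(r,1e-9),np.cos(th)];M=np.array(c['mount'])
    Rw=R.from_quat(o['tool_rot']).as_matrix()
    return o['position']+Rw@M[:3,3],Rw@M[:3,:3]@k
def wz(c,o,u,v,z):
    p,d=wray(c,o,u,v);return p+d*(z-p[2])/d[2]
E
python3 - <<'E'
from h import *
o=status.get_obs();c=viewer.camera('wrist')
for uv,z in (((290,215.5),.058),((265,215),.058),((315.5,215),.058),((290,239),.058),((290,181),.025),((354,184),.025),((255,177),.025)): print(uv,wz(c,o,*uv,z).round(4))
E
```

```text
(290, 215.5) [ 0.4901 -0.3367  0.058 ]
(265, 215) [ 0.4905 -0.317   0.058 ]
(315.5, 215) [ 0.4905 -0.3569  0.058 ]
(290, 239) [ 0.47   -0.3369  0.058 ]
(290, 181) [ 0.5107 -0.3372  0.025 ]
(354, 184) [ 0.5085 -0.3939  0.025 ]
(255, 177) [ 0.5143 -0.3067  0.025 ]
```

arm_command --delta_rot '[[0,0,0],[0,0,0],[0,0,0],[0,0,0],[0,0,0],[0,0,0],[0,0,0],[0,0,0],[0,0,0],[0,0,0]]' --delta_pos '[[0.001,0.005,0.02],[0.001,0.005,0.05],[0.001,0.005,0.08],[0.001,0.005,0.1],[0.001,0.005,0.116],[0.001,0.005,0.116],[0.001,0.005,0.116],[0.001,0.005,0.116],[0.001,0.005,0.116],[0.001,0.005,0.116]]' --gripper '[-0.5,-0.5,-0.5,-0.5,-0.5,-0.5,0.5,0.5,0.5,0.5]' --grip_force 15

```text
time: 9.02
position: [0.4906, -0.339, 0.0272]
tool_rot: [1.0, -0.0, 0.001, 0.001]
ft_force: [-0.2, 0.6, -0.1]
grip_width: 0.0464
grip_force: 0.0
```

arm_command --delta_rot '[[0,0,0],[0,0,0],[0,0,0],[0,0,0],[0,0,0],[0,0,0]]' --delta_pos '[[-0.001,-0.002,0.001],[-0.001,-0.002,0.001],[-0.001,-0.002,0.001],[-0.001,-0.002,0.001],[-0.001,-0.002,0.001],[-0.001,-0.002,0.001]]' --gripper '[0.3,0.5,0.5,0.5,0.5,0.5]' --grip_force 15

```text
time: 9.52
position: [0.4898, -0.3373, 0.0261]
tool_rot: [1.0, -0.0, 0.001, 0.001]
ft_force: [0.9, -0.9, 7.2]
grip_width: 0.0398
grip_force: 15.0
```

arm_command --delta_rot '[[0,0,0],[0,0,0],[0,0,0],[0,0,0],[0,0,0],[0,0,-4],[0,0,-7.4],[0,0,-7.4],[0,0,-7.4],[0,0,-7.4],[0,0,-7.4],[0,0,-7.4]]' --delta_pos '[[0,0,-0.015],[0,0,-0.045],[0,0,-0.08],[0,0,-0.11],[0.01,-0.025,-0.135],[0.02,-0.055,-0.135],[0.03,-0.09,-0.135],[0.04,-0.125,-0.135],[0.055,-0.16,-0.135],[0.065,-0.195,-0.135],[0.072,-0.225,-0.135],[0.072,-0.241,-0.135]]' --gripper '[0.5,0.5,0.5,0.5,0.5,0.5,0.5,0.5,0.5,0.5,0.5,0.5]'

```text
time: 10.52
position: [0.5611, -0.0917, 0.1596]
tool_rot: [0.998, 0.066, -0.0, -0.001]
ft_force: [0.2, 0.3, -1.2]
grip_width: 0.0395
grip_force: 15.0
```

arm_command --delta_rot '[[0,0,0],[0,0,0],[0,0,0]]' --delta_pos '[[0,0,0],[0,0,0],[0,0,0]]' --gripper '[0.5,0.5,0.5]'

```text
time: 10.77
position: [0.5607, -0.0961, 0.1597]
tool_rot: [0.998, 0.064, -0.0, 0.0]
ft_force: [0.4, 0.2, -0.6]
grip_width: 0.0398
grip_force: 15.0
```

Run:
```python
from h import *
o=status.get_obs();print(o['position'],o['tool_rot'],o['grip_width'],o['ft_force'])
c=viewer.camera('wrist');a=c['pixels'];b=viewer.camera('side')['pixels'];
cv2.imwrite('pics/p4.png',np.hstack([cv2.resize(a,(500,375)),cv2.resize(b[80:330,180:380],(300,375))]));np.save('w4.npy',(c,o),allow_pickle=True)
```

```text
[ 0.56071848 -0.09605963  0.15965762] [ 9.97926425e-01  6.43644677e-02 -1.23222889e-04  2.23015238e-04] 0.03982343445865425 [ 0.38357016  0.21687032 -0.5682493 ]
```

View pics/p4.png

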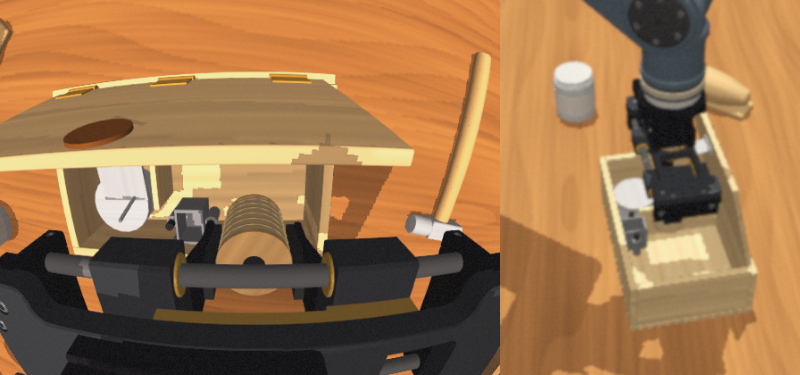

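The left half (wrist) shows the spool gripped over the empty compartment, with the open lid edge close to the camera side of the gripper. The wrist camera sits 83 mm towards the lid, so before lowering I'll consider a half turn that moves it to the front.

Run:
```python
from h import *
o=status.get_obs();print(o['q'].round(3))
c,o=np.load('w4.npy',allow_pickle=True)
k=560/500.
for uv in ((0,167),(412,164)): print(wz(c,o,uv[0]*k,uv[1]*k,.231).round(3))
for uv in ((65,170),(77,253),(328,165),(320,250)): print(wz(c,o,uv[0]*k,uv[1]*k,.09).round(3))
```

```text
[-0.367  0.534  1.637 -0.     0.971  1.077]
[0.611 0.019 0.231]
[ 0.631 -0.143  0.231]
[0.566 0.085 0.09 ]
[0.476 0.081 0.09 ]
[ 0.599 -0.154  0.09 ]
[ 0.519 -0.164  0.09 ]
```

arm_command --delta_rot '[[0,0,0],[0,0,0],[0,0,-4],[0,0,-11],[0,0,-18],[0,0,-25],[0,0,-32],[0,0,-39],[0,0,-46],[0,0,-53],[0,0,-60],[0,0,-60]]' --delta_pos '[[0,0,-0.02],[0,0,-0.055],[0,0,-0.09],[0,0,-0.12],[0,0,-0.13],[0,0,-0.13],[0,0,-0.13],[0,0,-0.13],[0,0,-0.13],[0,0,-0.13],[0,0,-0.13],[0,0,-0.13]]' --gripper '[0.5,0.5,0.5,0.5,0.5,0.5,0.5,0.5,0.5,0.5,0.5,0.5]'

```text
time: 11.87
position: [0.5605, -0.0969, 0.2896]
tool_rot: [0.832, 0.555, -0.0, -0.0]
ft_force: [1.1, -0.8, -1.4]
grip_width: 0.0396
grip_force: 15.0
```

arm_command --delta_rot '[[0,0,-6],[0,0,-12],[0,0,-18],[0,0,-24],[0,0,-30],[0,0,-36],[0,0,-42],[0,0,-48],[0,0,-54],[0,0,-60],[0,0,-60],[0,0,-60]]' --delta_pos '[[0,0,0],[0,0,0],[0,0,0],[0,0,0],[0,0,0],[0,0,0],[0,0,0],[0,0,0],[0,0,0],[0,0,0],[0,0,0],[0,0,0]]' --gripper '[0.5,0.5,0.5,0.5,0.5,0.5,0.5,0.5,0.5,0.5,0.5,0.5]'

```text
time: 12.87
position: [0.5607, -0.0962, 0.2897]
tool_rot: [0.446, 0.895, -0.0, -0.0]
ft_force: [0.9, 0.1, -0.5]
grip_width: 0.0394
grip_force: 15.0
```

arm_command --delta_rot '[[0,0,-6],[0,0,-12],[0,0,-18],[0,0,-24],[0,0,-30],[0,0,-36],[0,0,-42],[0,0,-48],[0,0,-54],[0,0,-60],[0,0,-60],[0,0,-60]]' --delta_pos '[[0,0,0],[0,0,0],[0,0,0],[0,0,0],[0,0,0],[0,0,0],[0,0,0],[0,0,0],[0,0,0],[0,0,0],[0,0,0],[0,0,0]]' --gripper '[0.5,0.5,0.5,0.5,0.5,0.5,0.5,0.5,0.5,0.5,0.5,0.5]'

```text
time: 13.87
position: [0.5608, -0.0957, 0.2897]
tool_rot: [-0.062, 0.998, 0.0, -0.0]
ft_force: [-0.4, 0.1, -1.7]
grip_width: 0.0396
grip_force: 15.0
```

arm_command --delta_rot '[[0,0,0],[0,0,0],[0,0,0],[0,0,0],[0,0,0],[0,0,0],[0,0,0],[0,0,0],[0,0,0],[0,0,0],[0,0,0],[0,0,0]]' --delta_pos '[[0.003,0,0.03],[0.003,0,0.06],[0.003,0,0.09],[0.003,0,0.12],[0.003,0,0.15],[0.003,0,0.175],[0.003,0,0.2],[0.003,0,0.22],[0.003,0,0.235],[0.003,0,0.247],[0.003,0,0.253],[0.003,0,0.253]]' --gripper '[0.5,0.5,0.5,0.5,0.5,0.5,0.5,0.5,0.5,0.5,0.5,0.5]'

```text
time: 14.87
position: [0.5574, -0.0957, 0.0356]
tool_rot: [-0.063, 0.998, 0.0, -0.001]
ft_force: [-0.4, -0.1, -0.2]
grip_width: 0.0397
grip_force: 15.0
```

arm_command --delta_rot '[[0,0,0],[0,0,0],[0,0,0],[0,0,0]]' --delta_pos '[[0,0,0.0005],[0,0,0.001],[0,0,0.0015],[0,0,0.0015]]' --gripper '[0.5,0.5,0.5,0.5]'

```text
time: 15.2
position: [0.5585, -0.096, 0.0361]
tool_rot: [-0.064, 0.998, -0.0, 0.001]
ft_force: [-0.4, -1.0, -1.3]
grip_width: 0.0396
grip_force: 15.0
```

arm_command --delta_rot '[[0,0,0],[0,0,0],[0,0,0],[0,0,0]]' --delta_pos '[[0,0,0.0005],[0,0,0.001],[0,0,0.0015],[0,0,0.0015]]' --gripper '[0.5,0.5,0.5,0.5]'

```text
time: 15.53
position: [0.5582, -0.0959, 0.0342]
tool_rot: [-0.064, 0.998, -0.0, 0.0]
ft_force: [0.3, -0.4, 2.8]
grip_width: 0.0397
grip_force: 15.0
```

arm_command --delta_rot '[[0,0,0],[0,0,0],[0,0,0],[0,0,0],[0,0,0],[0,0,0],[0,0,0],[0,0,0],[0,0,0],[0,0,0],[0,0,0],[0,0,0]]' --delta_pos '[[0,0,0],[0,0,0],[0,0,0],[0,0,0],[0,0,-0.01],[0,0,-0.03],[0,0,-0.06],[0,0,-0.1],[0,0,-0.14],[0,0,-0.18],[0,0,-0.22],[0,0,-0.245]]' --gripper '[-0.29,-0.29,-0.29,-0.29,-0.29,-0.29,-0.29,-0.29,-0.29,-0.29,1,1]'

```text
time: 16.53
position: [0.5591, -0.0962, 0.2841]
tool_rot: [-0.064, 0.998, -0.001, 0.003]
ft_force: [0.6, -0.8, 0.6]
grip_width: 0.0494
grip_force: 0.0
```

Run:
```python
from h import *
o=status.get_obs();print(o['position'],o['grip_width'],o['ft_force'])
c=viewer.camera('wrist');a=c['pixels'];b=viewer.camera('side')['pixels'];
cv2.imwrite('pics/p5.png',np.hstack([cv2.resize(a,(500,375)),cv2.resize(b[80:330,180:380],(300,375))]))
```

```text
[ 0.55905547 -0.09618166  0.28413361] 0.049385582449558985 [ 0.61188206 -0.81431675  0.58716019]
```

View pics/p5.png

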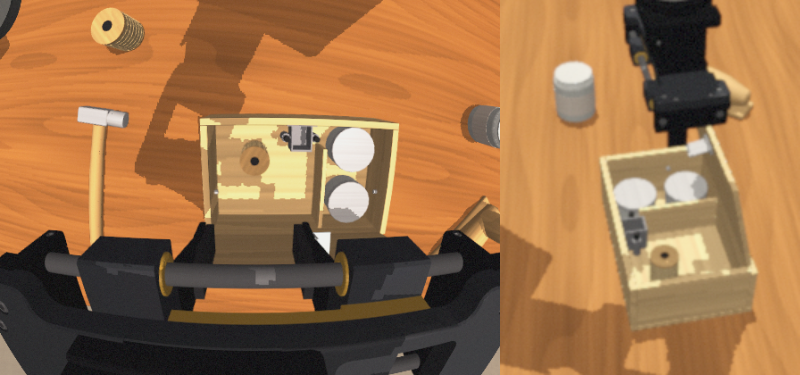

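The spool stands upright in the compartment, at (254,160) in the wrist view and (663,256) in the side view, and the hammer and glue can haven't moved. Next I go over and behind the open lid.

arm_command --delta_rot '[[0,0,0],[0,0,0],[0,0,0],[0,0,0],[0,0,0],[0,0,0],[0,0,0],[0,0,0],[0,0,0],[0,0,0],[0,0,0]]' --delta_pos '[[-0.03,0.015,0],[-0.06,0.03,0],[-0.09,0.045,0],[-0.116,0.06,0],[-0.116,0.06,0],[-0.116,0.06,0.02],[-0.116,0.06,0.045],[-0.116,0.06,0.065],[-0.116,0.06,0.075],[-0.116,0.06,0.075],[-0.116,0.06,0.075]]' --gripper '[1,1,1,1,1,1,1,1,1,1,1]'

```text
time: 17.55
position: [0.6647, -0.0216, 0.2033]
tool_rot: [-0.064, 0.998, 0.0, -0.001]
ft_force: [1.0, -0.5, 0.6]
grip_width: 0.0004
grip_force: 0.0
```

arm_command --delta_rot '[[0,0,0],[0,0,0],[0,0,0],[0,0,0],[0,0,0],[0,0,0],[0,0,0],[0,0,0],[0,0,0],[0,0,0],[0,0,0],[0,0,0]]' --delta_pos '[[0.012,0,0],[0.021,0,0],[0.028,0,0],[0.036,0,0.001],[0.045,0,0.0025],[0.054,0,0.004],[0.064,0,0.0075],[0.074,0,0.011],[0.084,0,0.0165],[0.094,0,0.0225],[0.103,0,0.03],[0.112,0,0.037]]' --gripper '[1,1,1,1,1,1,1,1,1,1,1,1]'

```text
time: 18.55
position: [0.5553, -0.0363, 0.1675]
tool_rot: [-0.064, 0.998, -0.001, 0.003]
ft_force: [4.1, 1.1, 2.4]
grip_width: 0.0006
grip_force: 1.8
```

arm_command --delta_rot '[[0,0,0],[0,0,0],[0,0,0],[0,0,0],[0,0,0],[0,0,0],[0,0,0],[0,0,0],[0,0,0],[0,0,0],[0,0,0],[0,0,0]]' --delta_pos '[[0.004,0,0.004],[0.008,0,0.008],[0.012,0,0.013],[0.016,0,0.0175],[0.019,0,0.0225],[0.0225,0,0.0275],[0.025,0,0.033],[0.028,0,0.0385],[0.03,0,0.043],[0.0315,0,0.0475],[0.033,0,0.051],[0.034,0,0.0545]]' --gripper '[1,1,1,1,1,1,1,1,1,1,1,1]'

```text
time: 19.55
position: [0.52, -0.0401, 0.1118]
tool_rot: [-0.064, 0.998, 0.0, -0.0]
ft_force: [2.9, 0.4, 2.1]
grip_width: 0.0006
grip_force: 1.2
```

arm_command --delta_rot '[[0,0,0],[0,0,0],[0,0,0],[0,0,0],[0,0,0],[0,0,0]]' --delta_pos '[[0.001,0,0.003],[0.0015,0,0.0055],[0.002,0,0.008],[0.0025,0,0.01],[0.0025,0,0.01],[0.0025,0,0.01]]' --gripper '[1,1,1,1,1,1]'

```text
time: 20.05
position: [0.5177, -0.0405, 0.1021]
tool_rot: [-0.064, 0.998, 0.0, -0.0]
ft_force: [1.9, -0.1, 2.4]
grip_width: 0.0004
grip_force: 1.1
```

arm_command --delta_rot '[[0,0,0],[0,0,0],[0,0,0],[0,0,0],[0,0,0],[0,0,0],[0,0,0],[0,0,0],[0,0,0],[0,0,0]]' --delta_pos '[[0,0,0.002],[0.0005,0,0.004],[0.0005,0,0.006],[0.0005,0,0.008],[0.0005,0,0.0095],[0.0005,0,0.011],[0.0005,0,0.012],[0.0005,0,0.013],[0.0005,0,0.0135],[0.0005,0,0.0135]]' --gripper '[1,1,1,1,1,1,1,1,1,1]'

```text
time: 20.88
position: [0.5169, -0.0405, 0.0885]
tool_rot: [-0.064, 0.998, 0.0, -0.001]
ft_force: [-0.9, -0.5, 2.4]
grip_width: 0.0002
grip_force: 1.2
```

arm_command --delta_rot '[[0,0,0],[0,0,0],[0,0,0],[0,0,0]]' --delta_pos '[[0,0,0.0002],[0,0,0.0004],[0,0,0.0006],[0,0,0.0006]]' --gripper '[1,1,1,1]'

```text
time: 21.22
position: [0.517, -0.0405, 0.088]
tool_rot: [-0.064, 0.998, 0.0, -0.001]
ft_force: [-1.4, -0.7, 3.0]
grip_width: 0.0005
grip_force: 1.2
```

arm_command --delta_rot '[[0,0,0],[0,0,0],[0,0,0],[0,0,0]]' --delta_pos '[[0,0,0.0002],[0,0,0.0004],[0,0,0.0006],[0,0,0.0006]]' --gripper '[1,1,1,1]'

```text
time: 21.55
position: [0.5172, -0.0405, 0.0874]
tool_rot: [-0.064, 0.998, 0.0, -0.0]
ft_force: [-1.8, -0.7, 2.3]
grip_width: 0.0005
grip_force: 1.2
```

arm_command --delta_rot '[[0,0,0],[0,0,0],[0,0,0],[0,0,0]]' --delta_pos '[[0,0,0.0002],[0,0,0.0004],[0,0,0.0006],[0,0,0.0006]]' --gripper '[1,1,1,1]'

```text
time: 21.88
position: [0.5173, -0.0405, 0.0869]
tool_rot: [-0.064, 0.998, 0.0, -0.0]
ft_force: [-1.8, -0.7, 3.3]
grip_width: 0.0005
grip_force: 1.2
```

arm_command --delta_rot '[[0,0,0],[0,0,0],[0,0,0],[0,0,0]]' --delta_pos '[[0,0,0.0002],[0,0,0.0004],[0,0,0.0006],[0,0,0.0006]]' --gripper '[1,1,1,1]'

```text
time: 22.22
position: [0.5174, -0.0405, 0.0863]
tool_rot: [-0.064, 0.998, 0.0, -0.0]
ft_force: [-2.2, -0.1, 2.2]
grip_width: 0.0002
grip_force: 1.2
```

arm_command --delta_rot '[[0,0,0],[0,0,0],[0,0,0],[0,0,0]]' --delta_pos '[[0,0,0.0002],[0,0,0.0004],[0,0,0.0006],[0,0,0.0006]]' --gripper '[1,1,1,1]'

```text
time: 22.55
position: [0.5174, -0.0405, 0.0857]
tool_rot: [-0.064, 0.998, 0.0, -0.0]
ft_force: [-1.5, 0.6, 3.3]
grip_width: 0.0002
grip_force: 1.2
```

arm_command --delta_rot '[[0,0,0],[0,0,0],[0,0,0],[0,0,0]]' --delta_pos '[[0,0,0.0002],[0,0,0.0004],[0,0,0.0006],[0,0,0.0006]]' --gripper '[1,1,1,1]'

```text
time: 22.88
position: [0.5175, -0.0406, 0.0851]
tool_rot: [-0.064, 0.998, 0.0, 0.0]
ft_force: [-2.0, 0.7, 2.3]
grip_width: -0.0001
grip_force: 1.2
```

arm_command --delta_rot '[[0,0,0],[0,0,0],[0,0,0],[0,0,0]]' --delta_pos '[[0,0,0.0002],[0,0,0.0004],[0,0,0.0006],[0,0,0.0006]]' --gripper '[1,1,1,1]'

```text
time: 23.22
position: [0.5176, -0.0406, 0.0845]
tool_rot: [-0.064, 0.998, -0.0, 0.0]
ft_force: [-1.2, 1.1, 1.5]
grip_width: 0.0004
grip_force: 1.0
```

arm_command --delta_rot '[[0,0,0],[0,0,0],[0,0,0],[0,0,0]]' --delta_pos '[[0,0,0.0002],[0,0,0.0004],[0,0,0.0006],[0,0,0.0006]]' --gripper '[1,1,1,1]'

```text
time: 23.55
position: [0.5178, -0.0407, 0.084]
tool_rot: [-0.064, 0.998, -0.0, 0.0]
ft_force: [-0.4, 0.9, 2.6]
grip_width: 0.0008
grip_force: 1.3
```

arm_command --delta_rot '[[0,0,0],[0,0,0],[0,0,0],[0,0,0]]' --delta_pos '[[0,0,0.0002],[0,0,0.0004],[0,0,0.0006],[0,0,0.0006]]' --gripper '[1,1,1,1]'

```text
time: 23.88
position: [0.5177, -0.0407, 0.0834]
tool_rot: [-0.064, 0.998, -0.0, 0.0]
ft_force: [-1.4, 0.3, 2.6]
grip_width: 0.0004
grip_force: 1.3
```

arm_command --delta_rot '[[0,0,0],[0,0,0],[0,0,0],[0,0,0]]' --delta_pos '[[0,0,0.0002],[0,0,0.0004],[0,0,0.0006],[0,0,0.0006]]' --gripper '[1,1,1,1]'

```text
time: 24.22
position: [0.5177, -0.0407, 0.0828]
tool_rot: [-0.064, 0.998, -0.0, 0.0]
ft_force: [-0.6, 0.6, 2.5]
grip_width: 0.0005
grip_force: 1.3
```

arm_command --delta_rot '[[0,0,0],[0,0,0],[0,0,0],[0,0,0]]' --delta_pos '[[0,0,0.0002],[0,0,0.0004],[0,0,0.0006],[0,0,0.0006]]' --gripper '[1,1,1,1]'

```text
time: 24.55
position: [0.5178, -0.0407, 0.0823]
tool_rot: [-0.064, 0.998, -0.0, 0.0]
ft_force: [0.0, 0.5, 4.0]
grip_width: 0.0002
grip_force: 2.1
```

arm_command --delta_rot '[[0,0,0],[0,0,0],[0,0,0]]' --delta_pos '[[0,0,0.0002],[0,0,0.0004],[0,0,0.0004]]' --gripper '[1,1,1]'

```text
time: 24.8
position: [0.5177, -0.0407, 0.0821]
tool_rot: [-0.064, 0.998, -0.0, 0.0]
ft_force: [-0.0, -0.3, 6.8]
grip_width: 0.0005
grip_force: 3.0
```

arm_command --delta_rot '[[0,0,0],[0,0,0],[0,0,0]]' --delta_pos '[[0,0,0.0002],[0,0,0.0004],[0,0,0.0004]]' --gripper '[1,1,1]'

```text
time: 25.05
position: [0.5178, -0.0407, 0.0819]
tool_rot: [-0.064, 0.998, -0.0, 0.0]
ft_force: [-0.8, 0.6, 8.2]
grip_width: 0.0008
grip_force: 3.9
```

arm_command --delta_rot '[[0,0,0],[0,0,0],[0,0,0],[0,0,0],[0,0,0],[0,0,0],[0,0,0],[0,0,0],[0,0,0],[0,0,0],[0,0,0],[0,0,0]]' --delta_pos '[[0,0,-0.005],[0,0,-0.012],[0,0,-0.025],[0.02,0,-0.05],[0.04,0,-0.08],[0.06,0,-0.11],[0.08,0,-0.14],[0.1,0,-0.17],[0.1,0.0,-0.2],[0.1,0.0,-0.2],[0.1,0.0,-0.2],[0.1,0.0,-0.2]]' --gripper '[1,1,1,1,1,1,1,1,1,1,1,1]'

```text
time: 26.05
position: [0.4178, -0.0533, 0.281]
tool_rot: [-0.064, 0.998, 0.0, -0.0]
ft_force: [-0.6, 0.7, -0.1]
grip_width: 0.0003
grip_force: 0.0
```

Run:
```python
from h import *
o=status.get_obs();print(o['position'],o['ft_force'])
a=viewer.camera('top')['pixels'];b=viewer.camera('side')['pixels']
cv2.imwrite('pics/p6.png',np.hstack([cv2.resize(a,(400,300)),cv2.resize(b,(400,300))]))
```

```text
[ 0.41784077 -0.05329476  0.28101272] [-0.55244566  0.66943033 -0.14253172]
```

View pics/p6.png

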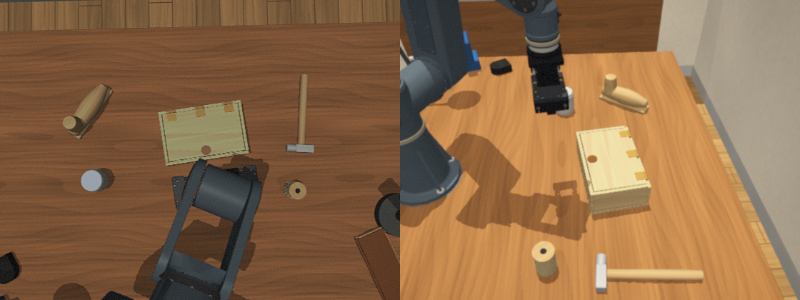

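The lid is shut and flush, with the disc at (206,150) in the top half and (592,159) in the side half. The hammer, glue can and last are where they were. I'll hand in.

```bash
python3 -c "
from rig import robot
print(robot.hand_in())"
```

```text
the job is handed in; nothing more can be done
None
```

The spool is upright in the empty compartment and the lid is latched shut and flush. The highest lid force I read was about 8 N, the other things look undisturbed in the final pictures, and I handed in at about 26 s.

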